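# Put the slide-preparation kit back in its shadow tray

### The arm

A 6-joint arm with a two-finger parallel gripper is mounted at the origin on a cart in front of the work surface, level with it; the furniture and walls round the work are solid. World frame = base frame: x ahead of the robot, y to its left, z up, the work surface at z = 0. Lengths are in m, angles in rad, forces in N, time in s.
With the tool pointing down it reaches from about 0.25 to 0.725 m from the base axis. Payload 9.7 kg.
Tool frame: the origin (TCP) lies midway between the tips of the shut fingers; the grasp point (between the pads) lies ctrl.grasp_offset behind it (ctrl.grasp_offset is the distance from the TCP to the grasp point, in m); z points along the fingers, y is the line along which they close (so a half turn about z gives the same grasp; the last joint's range is limited). The gripper opens to 85 mm and grips with 20 to 120 N. Pads are 22 mm wide; open, the fingers measure 114 mm over their backs; the gripper's body (76 mm by 85 mm) begins 54 mm behind the grasp point. The pads swing forward as they close: fully open they stand 13 mm farther back than shut.
Start: joints at [-1.115, 0.087, 0.176, 1.66, 0, 1.571], TCP at [0.242, -0.494, 0.194] pointing down, gripper open.
Joint ranges: [-3.13, 3.13], [-0.85, 1.81], [-1.15, 1.24], [-2.2, 2.28], [-1.44, 1.52], [-3.14, 3.14]. Speed limits (rad/s): [2.22, 2.22, 2.57, 3.14, 3.14, 3.14].

### API

Orientations are given as a unit quaternion [x, y, z, w].
In Python, from rig import sensors, vision, job, nets, ctrl gives the robot as it stands. The module is installed in compiled form; this text tells all that it offers.
- The arm moves only by the tool apply_moves, never from a script. Its argument "plan" is a list of rows, each an object of numbers: "wx", "wy", "wz": the turn, a rotation vector about the world's x, y, z in rad; "dx", "dy", "dz": the shift along the world's x, y, z in cm; "jaw": the closure, from -1 (fully open) to 1 (shut), so that 0 is half open. In form: [{"wx": .., "wy": .., "wz": .., "dx": .., "dy": .., "dz": .., "jaw": ..}, ...]. A call has exactly 8 rows; each row is the pose to reach, as a shift and turn from the pose commanded when the call began; what a row does not reach only later rows make up. A row lasts 1/10 s, in which the tool goes at most 50 mm and 8.59 degrees, less where a joint would pass 70% of its speed; a pose out of reach is approached as far as the arm can. A call with a gripper value outside its range is refused whole. The fingers move at their own pace and stop on an object; "force" is the grip in N (left out, the last holds). Time passes only in rows, so rows that repeat a pose let the fingers close, or fill a call up. It gives the time, the measured TCP pose, the force, the opening and the grip force at its end, in the units of the state.
- sensors.get_state(): the state, without advancing time (a new reading comes with each control period).
- vision.camera(name): name is "scene" or "top" or "wrist"; returns a dict with "frame" (400x640x3 uint8, red, green, blue), "range_z" (400x640 float32, m along the optical axis (not along the pixel's ray), 0 where there is no reading), "K" (3x3 intrinsics, pixels), "rvec" (rotation vector, rad) and "tvec" (3), from world to camera coordinates, as OpenCV has them; the wrist camera has in their place "T_tool_cam" (4x4, takes a point from camera to tool coordinates, whose origin is the TCP and whose axes are the flange's). Camera axes: x right, y down, z forward; pixel columns grow to the right and rows downward; lengths in m; the calibration is good to about 2 mm. A picture is of the moment at which its call begins: read the wrist's pose just before it.
- job.hand_in(): hands the job in; it is judged then, once.
Trained networks look in the newest picture that a camera, given by its name, has taken for a name from the list of things; names that differ only in an ending like _2 or _b are one class to them, and where a whole thing is asked for, a point or a joint stands for the part that bears it (a point fixed in the world has none). Each returns a list of dicts, best first, with "score" (0 to 1); they miss things now and then, are a little off and sometimes report something else, mostly with a low value. They report only what shows in the picture. A call takes as long as a camera call. They do not tell look-alikes from the thing itself.
- nets.look_for(camera, target): "position" ([x, y, z] in m, in world coordinates, good to about 4 mm: the middle of the surface that is visible of it).
- nets.trace(camera, target): "mask" (400x640 bool, what is visible of it).
The state is a dict: "time_s": time; "joints": joint angles; "joint_vel": joint speeds; "joint_efforts": joint torques, N m; "ee_pos": TCP position; "tcp_rot": TCP orientation; "contact_force": force on the tool from outside, world axes, zero at the start; "wrist_torque": the same for the moment, N m; "finger_gap": finger opening in m; "gripper_force": force on a finger pad.
Only numpy, scipy, OpenCV 4.12 (cv2) and the standard library are available. Lean on these libraries where they do the work, as an engineer would, in place of code of your own. Each camera call takes 0.05 s, during which the arm holds its last target. There are 200 camera calls.

### The job

Put the green-handled scraper and the blue slide mailer back into their own cut-outs in the black tray, each lying flat on the bottom of its pocket, the scraper with its blade in the wide end. Lay them in rather than dropping them, and leave the banded stack of glass slides where it is.

Things in the scene. Friction and masses are not known exactly. Their poses are not given: they have to be found in the camera images.
- scraper: Loose scraper lying flat, 0.12 kg. Green block handle 85 long (its x) x 24 wide (its y) x 28 high; at its +x end a steel blade 40 long x 56 wide x 3 thick, level with the underside. z up. Origin: centre of the handle's underside: handle from x = -42.5 to +42.5, blade on to +82.5. Grip across the handle (along y), a few mm ahead of the origin, at its balance point.
- mailer: Loose blue plastic slide mailer (closed box) lying flat, 31 (its x) x 83 (its y) x 22 high (z up), about 0.05 kg. Origin: centre of its underside. It and the slide stack trade places from one start to the next.
- tray: Fixed black tray, 165 (x) x 200 (y) x 12 high, with three yellow-floored pockets 8 deep (floor 4 above the desk). Origin: centre of its underside, z up. The points below are turned as it is. In the narrow pocket, 75 to +y of the origin, tweezers already lie, flush with the top. Things seated in the other two stand proud of the tray's top: scraper handle 20, mailer 14.
- scraper_pocket (a point): Where the scraper's origin comes to lie, on the floor of its T-shaped pocket; tray (-20, 12, 4). Handle slot 40 wide (y) from x = -50.5 to +34.5 of this point, then blade recess 72 wide on to x = +90.5: 8 spare on every side. The scraper fits one way only: its x along this x, same direction.
- mailer_pocket (a point): Centre of the floor of the mailer's pocket; tray (0, -63.5, 4). A rectangle 99 long (x) x 47 wide (y), 8 spare on every side. The mailer's long axis (its y) goes along this x, either way round. Fingers reaching no lower than 10 above the mailer's underside clear the tray's top.
- slide_stack: Bystander to leave alone: stack of pale green-blue glass slides with a pale paper band, 29 (its x) x 78 (its y) x 21 high, loose; origin at the centre of its underside.
There are look-alikes about, which are no part of the job. Of the things like the mailer, leave any that is purple; of the rest the larger one is meant.

How it is judged:
At the end, for the whole second after the job is handed in: The scraper and the mailer each lie at rest and flat (within 3.4 degrees) on the floor of their own pocket (underside less than 4 mm above it), within 20 mm of the pocket's point and 17 degrees of its direction, the scraper's blade in the wide end (mailer pocket on the scraper's -y side) (horizontal distance between scraper and scraper_pocket below 0.02 m and z of scraper in the frame of scraper_pocket below 0.004 m and angle between each of scraper, mailer's own z axis and vertical below 0.06 rad and angle between the x axis of scraper and the x axis of scraper_pocket, either way round below 0.3 rad and y of mailer_pocket in the frame of scraper below -0.03 m and horizontal distance between mailer and mailer_pocket below 0.02 m and z of mailer in the frame of mailer_pocket below 0.004 m and angle between the y axis of mailer and the x axis of mailer_pocket, either way round below 0.3 rad and linear speed of each of scraper, mailer below 0.02 m/s); the robot touches nothing.
It fails at once if The stack of glass slides is shifted by more than 20 mm (distance of slide_stack from where it was at the start of the episode above 0.02 m).
It fails at once if The scraper is dropped or thrown (faster than 0.8 m/s, as after a fall of 33 mm, with no finger on it) (linear speed of scraper above 0.8 m/s and contact force between scraper and the fingers below 0.05 N).
It fails at once if The mailer is dropped or thrown (faster than 0.8 m/s, as after a fall of 33 mm, with no finger on it) (linear speed of mailer above 0.8 m/s and contact force between mailer and the fingers below 0.05 N).
It also fails if it takes over 58 s, if anything falls off the work surface, if the arm or the gripper's body presses on something with over 40 N, if the wrist force passes 120 N, or if a joint passes its speed limit or range.

## Working session

There is one attempt and no reset: what is moved stays moved. The work goes in short steps, Python scripts to look and compute and a tool call to move; the robot and the scene stay as the last step left them, time stands still between calls to the robot, and variables do not carry over. Pictures are saved under pics/ and viewed, at most 10 in all, crops included, and the job is handed in when it is done.

Besides the shell and the picture viewer there is one more tool, called by a JSON object that holds its "api" and its "payload". apply_moves: Moves the arm, as the interface text tells. Its arguments: {"type":"object","properties":{"plan":{"type":"array"},"force":{"type":"number"}},"required":["plan"]}

```bash
mkdir -p pics; cat > h.py <<'E'
import numpy as np, cv2
from rig import sensors, vision, job, nets, ctrl
from scipy.spatial.transform import Rotation as R
def cloud(c):
    K=c["K"];z=c["range_z"];v,u=np.mgrid[:400,:640]
    p=np.stack([(u-K[0,2])/K[0,0]*z,(v-K[1,2])/K[1,1]*z,z],-1)
    if "rvec" in c:
        M=cv2.Rodrigues(np.array(c["rvec"],float))[0]; return (p-np.ravel(c["tvec"]))@M
    s=c["state"];T=np.array(c["T_tool_cam"]);q=p@T[:3,:3].T+T[:3,3]
    return q@R.from_quat(s["tcp_rot"]).as_matrix().T+s["ee_pos"]
def shot(n):
    s=sensors.get_state();c=vision.camera(n);c["state"]=s;return c
def save(c,f,crop=None,k=1):
    im=c["frame"][...,::-1]
    if crop: a,b,x,y=crop;im=im[b:y,a:x]
    cv2.imwrite("pics/"+f,cv2.resize(im,None,fx=k,fy=k,interpolation=cv2.INTER_CUBIC))
def rect(P,m):
    q=P[m&np.isfinite(P).all(-1)]
    zt=np.percentile(q[:,2],90);q=q[abs(q[:,2]-zt)<.006]
    r=cv2.minAreaRect((q[:,:2]*1000).astype(np.float32));return np.round(r[0],1),np.round(r[1],1),round(r[2],1),round(zt*1000,1)
E
python3 - <<'E'
from h import *
print(ctrl.grasp_offset, sensors.get_state())
for n in ["top","scene"]:
    c=shot(n);save(c,n+"0.png");P=cloud(c)
    for t in ["scraper","mailer","tray","slide_stack"]:
        for d in nets.look_for(n,t): print(n,t,np.round(d["position"],3),round(d["score"],2))
        for d in nets.trace(n,t):
            m=d["mask"]&(c["range_z"]>0)
            if m.sum()>20:
                v,u=np.nonzero(m);print("  mask",round(d["score"],2),m.sum(),"px",u.mean().round(),v.mean().round(),rect(P,m))
E
```

```text
0.0187 {'time_s': 0.0, 'joints': array([-1.11501182e+00,  8.74820758e-02,  1.75107745e-01,  1.65979909e+00,
       -2.14703360e-05,  1.57081440e+00]), 'joint_vel': array([-0.00071534,  0.00104674, -0.00052512,  0.00034164,  0.00098024,
       -0.0020856 ]), 'joint_efforts': array([-4.03645909e-04, -5.20392895e+01,  4.64805222e+01,  1.63986871e-02,
        7.50420440e-06, -5.13720693e-06]), 'ee_pos': array([ 0.24195903, -0.4935987 ,  0.19355747]), 'tcp_rot': array([ 9.74146560e-01,  2.25915927e-01, -1.66023621e-04, -6.68318236e-04]), 'contact_force': array([-0.01103163, -0.45331188,  0.98959885]), 'wrist_torque': array([-0.02155934, -0.02015725, -0.0484836 ]), 'gripper_force': 0.0, 'finger_gap': 0.08536229114952151}
top scraper [0.451 0.295 0.009] 0.82
  mask 0.77 970 px 233.0 253.0 (array([414. , 302.4]), array([24. , 83.6]), 76.4, np.float64(29.4))
top mailer [ 0.696 -0.072  0.014] 0.8
top mailer [0.677 0.172 0.027] 0.78
top mailer [0.683 0.029 0.021] 0.65
  mask 0.83 546 px 354.0 140.0 (array([686.3,  29.5]), array([30.7, 83.7]), 77.8, np.float64(24.9))
  mask 0.75 571 px 289.0 144
[... 583 characters left out ...]
))
scene mailer [0.675 0.177 0.023] 0.92
scene mailer [ 0.697 -0.072  0.018] 0.66
scene mailer [0.685 0.033 0.02 ] 0.64
  mask 0.94 467 px 287.0 159.0 (array([687.5,  29.2]), array([31.4, 82.3]), 79.3, np.float64(25.4))
  mask 0.67 512 px 252.0 200.0 (array([681.7, 172.3]), array([31.3, 82.9]), 87.3, np.float64(25.0))
  mask 0.57 211 px 307.0 130.0 (array([698.7, -71.1]), array([57.9, 26.4]), 39.0, np.float64(19.7))
scene tray [0.505 0.017 0.012] 0.73
  mask 0.83 4982 px 350.0 194.0 (array([507.2,  17.2]), array([165.8, 202.3]), 8.9, np.float64(14.5))
scene slide_stack [0.616 0.295 0.02 ] 0.62
  mask 0.96 501 px 240.0 253.0 (array([620.1, 288.8]), array([29.1, 79.4]), 82.5, np.float64(23.0))
```

View pics/top0.png

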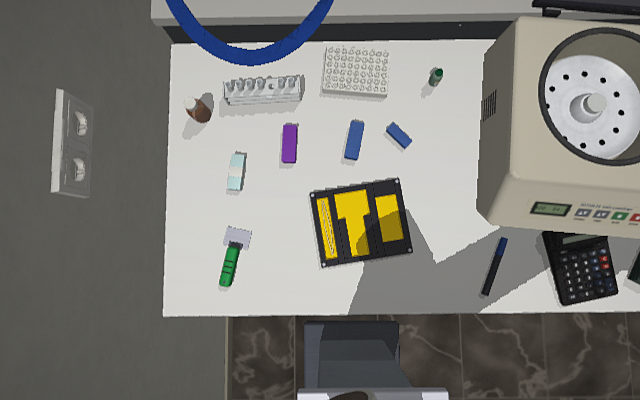

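```bash
python3 - <<'E'
from h import *
c=shot("top");save(c,"top_crop.png",(210,110,450,300),3.3)
P=cloud(c)
for (u,v) in [(354,140),(289,144),(399,136)]: print(u,v,c["frame"][v,u])
for cu,lo,hi in [("box",.1,.45)]:
    pass
# blade: steel part of mask in scraper
for d in nets.trace("top","scraper"):
    m=d["mask"];q=P[m&(P[...,2]<.012)];print(np.median(q,0))
E
```

```text
354 140 [ 61  87 145]
289 144 [115  56 155]
399 136 [ 61  90 146]
[0.47242958 0.29051844 0.0038702 ]
```

The top view shows the tray at (360,223) with its wide T end up (+x), and the scraper at (232,255) with its blade up.

There are three mailer-like things: purple (289,144), large blue (354,140) and small blue (399,136). The large blue one fits, because purple is excluded and it is the larger of the other two. I'll confirm it in a crop.

```bash
python3 - <<'E'
import cv2
im=cv2.imread("pics/top0.png")[110:200,270:420];cv2.imwrite("pics/crop1.png",cv2.resize(im,None,fx=5,fy=5,interpolation=cv2.INTER_CUBIC))
E
```

```text
(no output)
```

View pics/crop1.png

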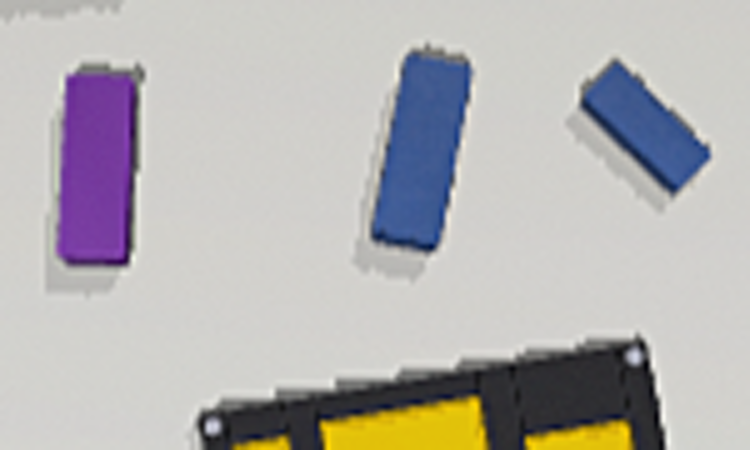

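The crop confirms it. The middle box, crop (420,150) and full image (354,140), is blue and larger than the one at crop (645,125). I'm moving above the scraper.

{"api": "apply_moves", "payload": {"plan": [{"wz":2.468,"dx":17.7,"dy":79.5,"dz":-6,"jaw":-1},{"wz":2.468,"dx":17.7,"dy":79.5,"dz":-6,"jaw":-1},{"wz":2.468,"dx":17.7,"dy":79.5,"dz":-6,"jaw":-1},{"wz":2.468,"dx":17.7,"dy":79.5,"dz":-6,"jaw":-1},{"wz":2.468,"dx":17.7,"dy":79.5,"dz":-6,"jaw":-1},{"wz":2.468,"dx":17.7,"dy":79.5,"dz":-6,"jaw":-1},{"wz":2.468,"dx":17.7,"dy":79.5,"dz":-6,"jaw":-1},{"wz":2.468,"dx":17.7,"dy":79.5,"dz":-6,"jaw":-1}], "force": 40}}

```text
schema error: expected keys wx, wy, wz, dx, dy, dz, jaw
```

{"api": "apply_moves", "payload": {"plan": [{"wx":0,"wy":0,"wz":2.468,"dx":17.7,"dy":79.5,"dz":-6,"jaw":-1},{"wx":0,"wy":0,"wz":2.468,"dx":17.7,"dy":79.5,"dz":-6,"jaw":-1},{"wx":0,"wy":0,"wz":2.468,"dx":17.7,"dy":79.5,"dz":-6,"jaw":-1},{"wx":0,"wy":0,"wz":2.468,"dx":17.7,"dy":79.5,"dz":-6,"jaw":-1},{"wx":0,"wy":0,"wz":2.468,"dx":17.7,"dy":79.5,"dz":-6,"jaw":-1},{"wx":0,"wy":0,"wz":2.468,"dx":17.7,"dy":79.5,"dz":-6,"jaw":-1},{"wx":0,"wy":0,"wz":2.468,"dx":17.7,"dy":79.5,"dz":-6,"jaw":-1},{"wx":0,"wy":0,"wz":2.468,"dx":17.7,"dy":79.5,"dz":-6,"jaw":-1}], "force": 40}}

```text
time_s: 1.8
ee_pos: [0.3287, -0.1027, 0.165]
tcp_rot: [0.674, 0.738, 0.0, 0.001]
contact_force: [2.2, 0.2, -0.4]
finger_gap: 0.0855
gripper_force: 0.0
```

{"api": "apply_moves", "payload": {"plan": [{"wx":0,"wy":0,"wz":1.27,"dx":9.0,"dy":40.4,"dz":-3,"jaw":-1},{"wx":0,"wy":0,"wz":1.27,"dx":9.0,"dy":40.4,"dz":-3,"jaw":-1},{"wx":0,"wy":0,"wz":1.27,"dx":9.0,"dy":40.4,"dz":-3,"jaw":-0.5},{"wx":0,"wy":0,"wz":1.27,"dx":9.0,"dy":40.4,"dz":-3,"jaw":-0.5},{"wx":0,"wy":0,"wz":1.27,"dx":9.0,"dy":40.4,"dz":-3,"jaw":-0.5},{"wx":0,"wy":0,"wz":1.27,"dx":9.0,"dy":40.4,"dz":-3,"jaw":-0.5},{"wx":0,"wy":0,"wz":1.27,"dx":9.0,"dy":40.4,"dz":-3,"jaw":-0.5},{"wx":0,"wy":0,"wz":1.27,"dx":9.0,"dy":40.4,"dz":-3,"jaw":-0.5}]}}

```text
time_s: 2.6
ee_pos: [0.4155, 0.2874, 0.1359]
tcp_rot: [0.139, 0.99, 0.0, 0.0]
contact_force: [1.5, -0.5, 0.6]
finger_gap: 0.064
gripper_force: 0.0
```

```bash
python3 - <<'E'
from h import *
c=shot("wrist");save(c,"w1.png");P=cloud(c)
s=c["state"];print(s["ee_pos"],2*np.degrees(np.arctan2(s["tcp_rot"][1],s["tcp_rot"][0])),s["finger_gap"])
for d in nets.trace("wrist","scraper"):
    m=d["mask"]&(c["range_z"]>0);print(d["score"],rect(P,m),np.median(P[m&(P[...,2]<.012)],0))
q=P[(c["range_z"]>0)];print("desk z",np.median(q[abs(q[:,2])<.006][:,2]))
E
```

```text
[0.41547019 0.28737602 0.13594637] 164.01664182212912 0.06395976828320621
desk z -0.0010994920765181326
```

View pics/w1.png

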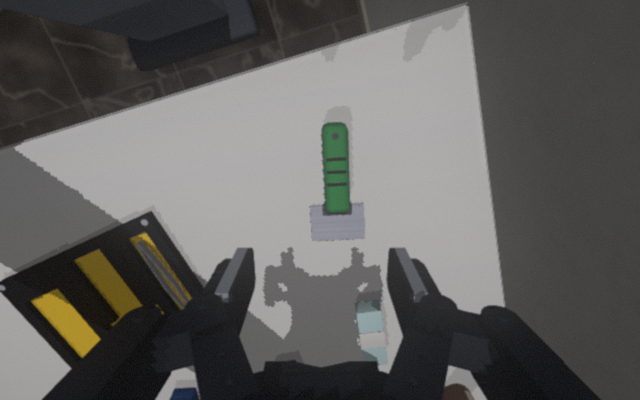

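The wrist view shows the scraper at (337,170), well aligned with the fingers. The network found nothing, so I'll measure it by colour.

```bash
cat >> h.py <<'E'
def colour(c,P,kind):
    h=cv2.cvtColor(c["frame"],cv2.COLOR_RGB2HSV).astype(int)
    lo,hi={"green":(50,80),"blue":(104,125)}[kind]
    m=((h[...,0]>=lo)&(h[...,0]<=hi)&(h[...,1]>100)&(c["range_z"]>0)).astype(np.uint8)
    n,l,st,ce=cv2.connectedComponentsWithStats(cv2.morphologyEx(m,cv2.MORPH_OPEN,np.ones((3,3))))
    for i in range(1,n):
        if st[i,4]>150: print(kind,ce[i].round(),st[i,4],rect(P,l==i))
def where(s): 
    print("tcp",np.round(s["ee_pos"]*1000,1),"toolx deg",round(2*np.degrees(np.arctan2(s["tcp_rot"][1],s["tcp_rot"][0])),2),"gap",round(s["finger_gap"]*1000,1))
E
python3 - <<'E'
from h import *
c=shot("wrist");P=cloud(c);where(c["state"]);colour(c,P,"green")
E
```

```text
tcp [415.5 289.3 133.8] toolx deg 164.15 gap 63.8
green [333. 144.] 563 (array([388.2, 308.9]), array([18. , 26.8]), 75.4, np.float64(27.5))
green [334. 167.] 183 (array([409.2, 304.7]), array([19.4,  7.9]), 76.3, np.float64(27.7))
green [334. 179.] 171 (array([420.5, 301.6]), array([19.5,  8.2]), 75.8, np.float64(27.7))
green [335. 200.] 505 (array([440.7, 297.3]), array([20. , 25.2]), 74.8, np.float64(27.6))
```

{"api": "apply_moves", "payload": {"plan": [{"wx":0,"wy":0,"wz":0.05,"dx":0.4,"dy":1.25,"dz":-3,"jaw":-0.4},{"wx":0,"wy":0,"wz":0.05,"dx":0.4,"dy":1.25,"dz":-7,"jaw":-0.4},{"wx":0,"wy":0,"wz":0.05,"dx":0.4,"dy":1.25,"dz":-10.5,"jaw":-0.4},{"wx":0,"wy":0,"wz":0.05,"dx":0.4,"dy":1.25,"dz":-12.4,"jaw":-0.4},{"wx":0,"wy":0,"wz":0.05,"dx":0.4,"dy":1.25,"dz":-12.4,"jaw":-0.4},{"wx":0,"wy":0,"wz":0.05,"dx":0.4,"dy":1.25,"dz":-12.4,"jaw":0.6},{"wx":0,"wy":0,"wz":0.05,"dx":0.4,"dy":1.25,"dz":-12.4,"jaw":1},{"wx":0,"wy":0,"wz":0.05,"dx":0.4,"dy":1.25,"dz":-12.4,"jaw":1}], "force": 40}}

```text
time_s: 3.55
ee_pos: [0.4204, 0.2978, 0.0137]
tcp_rot: [0.118, 0.993, 0.001, 0.001]
contact_force: [0.7, 0.5, 0.5]
finger_gap: 0.0165
gripper_force: 0.0
```

```bash
python3 - <<'E'
from h import *
c=shot("wrist");P=cloud(c);where(c["state"]);colour(c,P,"green");save(c,"w2.png");print(c["state"]["gripper_force"])
E
```

```text
tcp [420.4 297.8  13.7] toolx deg 166.46 gap 16.5
green [327. 189.] 2298 (array([395.1, 307.7]), array([21. , 43.2]), 77.3, np.float64(27.4))
green [326. 236.] 512 (array([421.5, 301.6]), array([21.4, 11.7]), 76.3, np.float64(27.5))
green [322. 267.] 1071 (array([440.5, 294.4]), array([16.9, 27.3]), 76.2, np.float64(27.6))
0.0
```

View pics/w2.png

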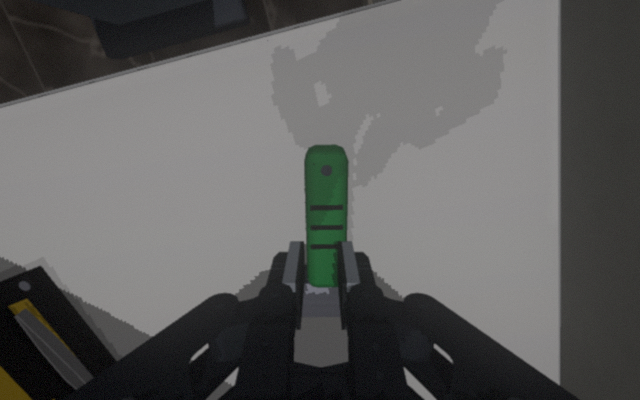

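```bash
python3 - <<'E'
from h import *
c=shot("wrist");P=cloud(c);where(c["state"]);print(c["state"]["gripper_force"])
for v,u in [(246,297),(246,346),(255,297),(255,346),(275,297),(275,347),(300,297),(300,347),(280,325),(295,322),(320,322),(200,326)]: print(v,u,c["frame"][v,u],np.round(P[v,u]*1000))
s=shot("scene");save(s,"s1.png",(220,230,380,350),5)
t=shot("top");colour(t,cloud(t),"green")
E
```

```text
tcp [420.2 297.8  13.4] toolx deg 166.47 gap 9.1
0.0
246 297 [102 103 105] [406. 290.  58.]
246 346 [62 73 63] [432. 311.  22.]
255 297 [74 75 80] [407. 291.  66.]
255 346 [56 55 58] [416. 311.  58.]
275 297 [74 78 79] [407. 292.  82.]
275 347 [70 73 78] [412. 311.  81.]
300 297 [25 27 28] [406. 293.  98.]
300 347 [30 33 33] [410. 310.  98.]
280 325 [38 86 51] [448. 294.  27.]
295 322 [67 70 73] [476. 286.   2.]
320 322 [78 77 75] [498. 281.  -0.]
200 326 [45 83 54] [399. 307.  27.]
```

View pics/s1.png

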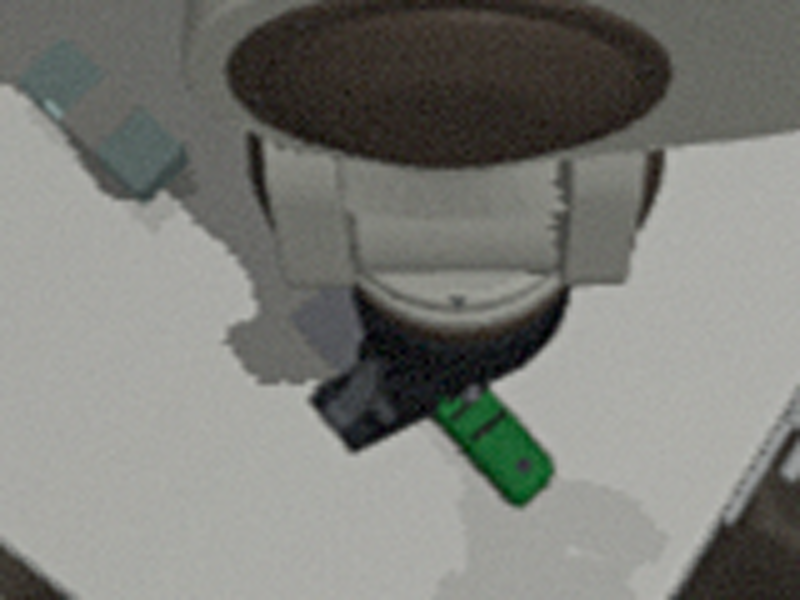

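```bash
python3 - <<'E'
from h import *
c=shot("wrist");P=cloud(c);where(c["state"]);s=c["state"]
Rm=R.from_quat(s["tcp_rot"]).as_matrix();T=np.array(c["T_tool_cam"]);print(T.round(3))
for t in [(0,0,0),(0,0,-.0187),(0,0,-.045)]:
    q=np.linalg.inv(T)@np.r_[t,1];k=c["K"]@q[:3];print(t,(k[:2]/k[2]).round(),q[2].round(3))
L=(P-s["ee_pos"])@Rm
m=(c["range_z"]>0)&(c["frame"].max(-1)<125)&(L[...,2]<-.02)&(abs(L[...,1])<.06)
for a in range(236,330,8):
    w=np.nonzero(m[a])[0]
    if len(w): 
        w=w[abs(w-320)<60]; print(a,[(u,*(L[a,u]*1000).round().astype(int)) for u in w[::6]])
E
```

```text
tcp [419.8 297.6  12.5] toolx deg 166.49 gap 0.2
[[ 0.    -0.946 -0.324  0.084]
 [ 1.    -0.     0.001  0.   ]
 [-0.001 -0.324  0.946 -0.179]
 [ 0.     0.     0.     1.   ]]
(0, 0, 0) [320. 228.] 0.196
(0, 0, -0.0187) [320. 242.] 0.178
(0, 0, -0.045) [319. 268.] 0.154
244 [(np.int64(307), np.int64(12), np.int64(-6), np.int64(-43)), (np.int64(313), np.int64(11), np.int64(-3), np.int64(-42)), (np.int64(319), np.int64(11), np.int64(0), np.int64(-41)), (np.int64(325), np.int64(12), np.int64(3), np.int64(-44)), (np.int64(331), np.int64(12), np.int64(5), np.int64(-43))]
252 [(np.int64(296), np.int64(7), np.int64(-11), np.int64(-42)), (np.int64(302), np.int64(8), np.int64(-8), np.int64(-43)), (np.int64(308), np.int64(11), np.int64(-5), np.int64(-49)), (np.int64(314), np.int64(11), np.int64(-2), np.int64(-50)), (np.int64(320), np.int64(11), np.int64(0), np.int64(-49)), (np.int64(326), np.int64(11), np.int64(3), np.int64(-49)), (np.int64(332), np.int64(11), np.int64(6), np.int64(-50)), (np.int64(338), np.int64(7), np.int64(9), np.int64(-43)), (np.int64(344), np.int64(7), np.int64(12), np.int6
[... 7415 characters left out ...]
int64(13), np.int64(-3), np.int64(-97)), (np.int64(315), np.int64(1), np.int64(-2), np.int64(-83)), (np.int64(321), np.int64(-8), np.int64(1), np.int64(-73)), (np.int64(327), np.int64(1), np.int64(3), np.int64(-84)), (np.int64(333), np.int64(15), np.int64(4), np.int64(-100)), (np.int64(339), np.int64(17), np.int64(6), np.int64(-102)), (np.int64(345), np.int64(17), np.int64(8), np.int64(-102)), (np.int64(351), np.int64(17), np.int64(9), np.int64(-102)), (np.int64(357), np.int64(17), np.int64(11), np.int64(-102)), (np.int64(363), np.int64(17), np.int64(13), np.int64(-102)), (np.int64(369), np.int64(18), np.int64(14), np.int64(-102)), (np.int64(375), np.int64(18), np.int64(16), np.int64(-102))]
```

The fingers shut to 0.2 mm above the handle without touching it. The depth picture puts the real fingertips about 40 mm behind the reported TCP, so I'll treat the tips as TCP + 40 mm. I'm reopening, shifting y and going lower with a force check.

{"api": "apply_moves", "payload": {"plan": [{"wx":0,"wy":0,"wz":0.0,"dx":0,"dy":0.4,"dz":0,"jaw":-0.4},{"wx":0,"wy":0,"wz":0.0,"dx":0,"dy":0.4,"dz":0,"jaw":-0.4},{"wx":0,"wy":0,"wz":0.0,"dx":0,"dy":0.4,"dz":0,"jaw":-0.4},{"wx":0,"wy":0,"wz":0.0,"dx":0,"dy":0.4,"dz":0,"jaw":-0.4},{"wx":0,"wy":0,"wz":0.0,"dx":0,"dy":0.4,"dz":0,"jaw":-0.4},{"wx":0,"wy":0,"wz":0.0,"dx":0,"dy":0.4,"dz":-1,"jaw":-0.4},{"wx":0,"wy":0,"wz":0.0,"dx":0,"dy":0.4,"dz":-2,"jaw":-0.4},{"wx":0,"wy":0,"wz":0.0,"dx":0,"dy":0.4,"dz":-3,"jaw":-0.4}]}}

```text
time_s: 4.6
ee_pos: [0.4193, 0.3012, -0.0194]
tcp_rot: [0.118, 0.993, -0.0, -0.0]
contact_force: [1.0, 0.1, 0.1]
finger_gap: 0.0597
gripper_force: 0.0
```

```bash
python3 - <<'E'
from h import *
c=shot("wrist");c=shot("wrist");P=cloud(c);s=c["state"];where(s);print(s["contact_force"]);colour(c,P,"green");save(c,"w3.png")
E
```

```text
tcp [418.4 300.6 -21.1] toolx deg 166.49 gap 60.0
[ 0.32358293 -0.29715395 -2.19097591]
green [322. 252.] 6364 (array([413.8, 302.7]), array([23.5, 82.7]), 78.0, np.float64(27.4))
```

View pics/w3.png

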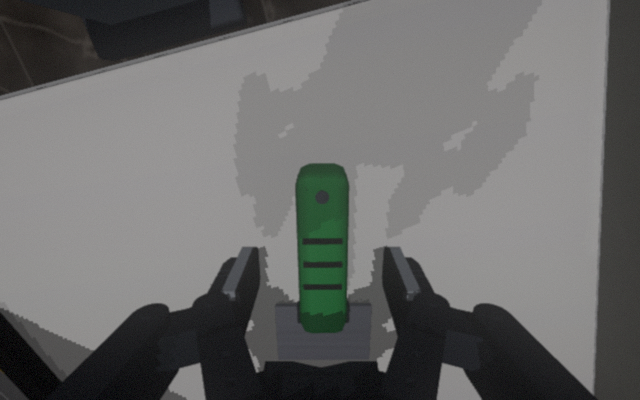

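The handle (322,250) sits centred between the open fingers (255 and 390), with no contact at reported z −21, so the offset is confirmed. I'm closing the last cm and gripping.

{"api": "apply_moves", "payload": {"plan": [{"wx":0,"wy":0,"wz":0.025,"dx":0,"dy":0.1,"dz":-0.9,"jaw":-0.4},{"wx":0,"wy":0,"wz":0.025,"dx":0,"dy":0.1,"dz":-0.9,"jaw":1},{"wx":0,"wy":0,"wz":0.025,"dx":0,"dy":0.1,"dz":-0.9,"jaw":1},{"wx":0,"wy":0,"wz":0.025,"dx":0,"dy":0.1,"dz":-0.9,"jaw":1},{"wx":0,"wy":0,"wz":0.025,"dx":0,"dy":0.1,"dz":-0.9,"jaw":1},{"wx":0,"wy":0,"wz":0.025,"dx":0,"dy":0.1,"dz":-0.9,"jaw":1},{"wx":0,"wy":0,"wz":0.025,"dx":0,"dy":0.1,"dz":-0.9,"jaw":1},{"wx":0,"wy":0,"wz":0.025,"dx":0,"dy":0.1,"dz":-0.9,"jaw":1}], "force": 50}}

```text
time_s: 5.5
ee_pos: [0.4198, 0.3027, -0.0266]
tcp_rot: [0.105, 0.994, 0.0, 0.0]
contact_force: [-0.1, -0.1, 3.1]
finger_gap: 0.0231
gripper_force: 50.5
```

{"api": "apply_moves", "payload": {"plan": [{"wx":0,"wy":0,"wz":0,"dx":0,"dy":0,"dz":3,"jaw":1},{"wx":0,"wy":0,"wz":0.05,"dx":0.5,"dy":-2,"dz":6,"jaw":1},{"wx":0,"wy":0,"wz":0.12,"dx":1.7,"dy":-6.5,"dz":6,"jaw":1},{"wx":0,"wy":0,"wz":0.2,"dx":2.8,"dy":-11,"dz":6,"jaw":1},{"wx":0,"wy":0,"wz":0.26,"dx":4,"dy":-15.5,"dz":6,"jaw":1},{"wx":0,"wy":0,"wz":0.33,"dx":5,"dy":-20,"dz":6,"jaw":1},{"wx":0,"wy":0,"wz":0.363,"dx":6.2,"dy":-24,"dz":6,"jaw":1},{"wx":0,"wy":0,"wz":0.363,"dx":7,"dy":-27.5,"dz":6,"jaw":1}]}}

```text
time_s: 6.3
ee_pos: [0.4896, 0.0253, 0.0327]
tcp_rot: [-0.076, 0.997, -0.0, -0.0]
contact_force: [0.4, 0.0, -0.9]
finger_gap: 0.0227
gripper_force: 49.8
```

```bash
python3 - <<'E'
from h import *
c=shot("wrist");c=shot("wrist");c=shot("wrist");P=cloud(c);s=c["state"];where(s);print(s["gripper_force"],s["contact_force"]);colour(c,P,"green");save(c,"w4.png")
for d in nets.trace("wrist","tray"): print(d["score"],d["mask"].sum(),rect(P,d["mask"]&(c["range_z"]>0)))
h=cv2.cvtColor(c["frame"],cv2.COLOR_RGB2HSV);m=((abs(h[...,0].astype(int)-25)<6)&(h[...,1]>150)&(c["range_z"]>0)).astype(np.uint8)
n,l,st,ce=cv2.connectedComponentsWithStats(m)
for i in range(1,n):
    if st[i,4]>300: print("yellow",ce[i].round(),st[i,4],rect(P,l==i))
E
```

```text
tcp [489.9  23.9  32.6] toolx deg 188.48 gap 22.6
49.8438423871994 [ 0.10763388  1.07797592 -1.45488157]
green [321. 250.] 7860 (array([484.6,  23.9]), array([84.1, 23.7]), 8.0, np.float64(86.6))
yellow [331. 159.] 2787 (array([474.5,  26. ]), array([78.8, 40.3]), 8.7, np.float64(4.1))
yellow [420. 210.] 3021 (array([492.1,  92.6]), array([124.1,  26.5]), 8.9, np.float64(4.0))
yellow [218. 225.] 8227 (array([516.1, -44. ]), array([100.1,  47.9]), 8.8, np.float64(4.0))
yellow [414. 235.] 685 (array([503.7,  93.7]), array([95. ,  6.8]), 8.1, np.float64(4.0))
```

View pics/w4.png

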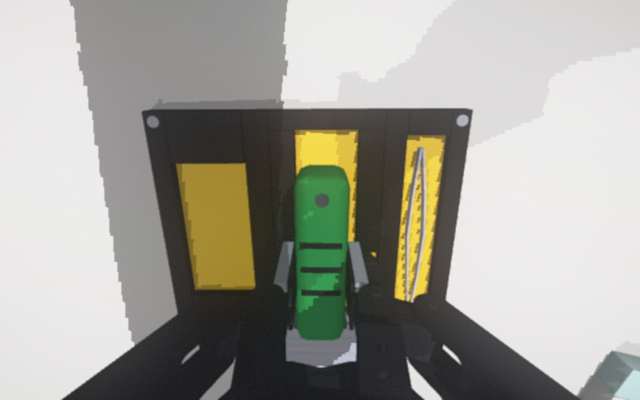

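The tray and scraper show clearly: mailer pocket (218,225), slot (331,159), handle (321,250). A 4 mm shift in y lines the scraper up, so I'm correcting that and lowering.

{"api": "apply_moves", "payload": {"plan": [{"wx":0,"wy":0,"wz":0.012,"dx":0.05,"dy":0.37,"dz":0,"jaw":1},{"wx":0,"wy":0,"wz":0.012,"dx":0.05,"dy":0.37,"dz":-1.5,"jaw":1},{"wx":0,"wy":0,"wz":0.012,"dx":0.05,"dy":0.37,"dz":-3,"jaw":1},{"wx":0,"wy":0,"wz":0.012,"dx":0.05,"dy":0.37,"dz":-4,"jaw":1},{"wx":0,"wy":0,"wz":0.012,"dx":0.05,"dy":0.37,"dz":-4.8,"jaw":1},{"wx":0,"wy":0,"wz":0.012,"dx":0.05,"dy":0.37,"dz":-5.3,"jaw":1},{"wx":0,"wy":0,"wz":0.012,"dx":0.05,"dy":0.37,"dz":-5.3,"jaw":1},{"wx":0,"wy":0,"wz":0.012,"dx":0.05,"dy":0.37,"dz":-5.3,"jaw":1}]}}

```text
time_s: 7.3
ee_pos: [0.4902, 0.0311, -0.0198]
tcp_rot: [-0.082, 0.997, -0.0, 0.0]
contact_force: [0.0, -0.1, -1.8]
finger_gap: 0.0225
gripper_force: 49.9
```

```bash
python3 - <<'E'
from h import *
c=shot("wrist");c=shot("wrist");P=cloud(c);s=c["state"];where(s);print(s["gripper_force"],s["contact_force"]);colour(c,P,"green")
E
```

```text
tcp [490.4  31.1 -19.6] toolx deg 189.4 gap 22.9
49.870349764823914 [-0.00951623 -0.41958673 -2.31867616]
green [321. 251.] 7795 (array([484.8,  31. ]), array([83.6, 23.5]), 8.6, np.float64(34.4))
```

{"api": "apply_moves", "payload": {"plan": [{"wx":0,"wy":0,"wz":0,"dx":0,"dy":-0.34,"dz":0,"jaw":1},{"wx":0,"wy":0,"wz":0,"dx":0,"dy":-0.34,"dz":-0.2,"jaw":1},{"wx":0,"wy":0,"wz":0,"dx":0,"dy":-0.34,"dz":-0.3,"jaw":1},{"wx":0,"wy":0,"wz":0,"dx":0,"dy":-0.34,"dz":-0.3,"jaw":1},{"wx":0,"wy":0,"wz":0,"dx":0,"dy":-0.34,"dz":-0.3,"jaw":0},{"wx":0,"wy":0,"wz":0,"dx":0,"dy":-0.34,"dz":-0.3,"jaw":0},{"wx":0,"wy":0,"wz":0,"dx":0,"dy":-0.34,"dz":-0.3,"jaw":0},{"wx":0,"wy":0,"wz":0,"dx":0,"dy":-0.34,"dz":-0.3,"jaw":0}]}}

```text
time_s: 8.2
ee_pos: [0.49, 0.0278, -0.0231]
tcp_rot: [-0.082, 0.997, 0.0, -0.0]
contact_force: [0.1, 0.8, -0.1]
finger_gap: 0.0429
gripper_force: 0.0
```

```bash
python3 - <<'E'
from h import *
c=shot("wrist");c=shot("wrist");P=cloud(c);s=c["state"];where(s);print(s["gripper_force"],s["contact_force"]);colour(c,P,"green")
E
```

```text
tcp [490.   27.8 -23.1] toolx deg 189.41 gap 43.1
0.0 [-0.5532638   0.09410316  0.22936562]
green [320. 251.] 7800 (array([484.5,  27.6]), array([83.5, 23.4]), 8.0, np.float64(31.4))
```

The scraper is seated: top 31.4, position within 1 mm, yaw 8°. Next I'm going above the mailer.

{"api": "apply_moves", "payload": {"plan": [{"wx":0,"wy":0,"wz":0,"dx":0,"dy":0,"dz":3,"jaw":0},{"wx":0,"wy":0,"wz":0,"dx":0,"dy":0,"dz":7,"jaw":0},{"wx":0,"wy":0,"wz":-0.1,"dx":4,"dy":0,"dz":9,"jaw":-0.4},{"wx":0,"wy":0,"wz":-0.2,"dx":8,"dy":0.1,"dz":9,"jaw":-0.4},{"wx":0,"wy":0,"wz":-0.3,"dx":12,"dy":0.1,"dz":9,"jaw":-0.4},{"wx":0,"wy":0,"wz":-0.365,"dx":16,"dy":0.1,"dz":9,"jaw":-0.4},{"wx":0,"wy":0,"wz":-0.365,"dx":19.7,"dy":0.15,"dz":9,"jaw":-0.4},{"wx":0,"wy":0,"wz":-0.365,"dx":19.7,"dy":0.15,"dz":9,"jaw":-0.4}]}}

```text
time_s: 9.1
ee_pos: [0.6897, 0.0292, 0.0635]
tcp_rot: [0.1, 0.995, -0.0, -0.001]
contact_force: [-0.4, -0.2, -0.0]
finger_gap: 0.0599
gripper_force: 0.0
```

```bash
python3 - <<'E'
from h import *
c=shot("wrist");c=shot("wrist");c=shot("wrist");P=cloud(c);s=c["state"];where(s);print(s["gripper_force"],s["contact_force"],s["tcp_rot"]);colour(c,P,"blue");save(c,"w5.png")
E
```

```text
tcp [687.   29.2  65.5] toolx deg 168.5 gap 59.7
0.0 [ 0.11122452 -0.34416786  0.52101329] [ 1.00206987e-01  9.94966001e-01 -1.43535824e-04 -1.09346506e-03]
blue [320. 198.] 4024 (array([687.1,  29.7]), array([28.8, 81.2]), 77.8, np.float64(22.0))
blue [211. 242.] 1009 (array([705.1, -63.5]), array([38.9, 21.5]), 44.5, np.float64(16.0))
blue [612. 378.] 2083 (array([868.5, 225.4]), array([36.2, 50.2]), 8.4, np.float64(52.0))
```

View pics/w5.png

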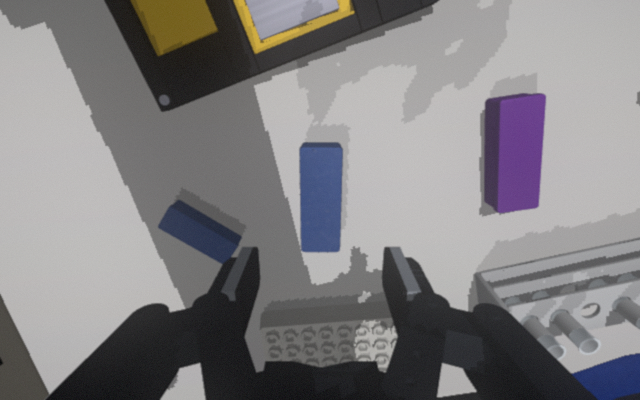

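The mailer (320,198) is centred between the fingers and the small blue box (200,230) is clear of them. I'm going down and gripping.

{"api": "apply_moves", "payload": {"plan": [{"wx":0,"wy":0,"wz":-0.012,"dx":0,"dy":0.05,"dz":-3,"jaw":-0.4},{"wx":0,"wy":0,"wz":-0.012,"dx":0,"dy":0.05,"dz":-6,"jaw":-0.4},{"wx":0,"wy":0,"wz":-0.012,"dx":0,"dy":0.05,"dz":-8.5,"jaw":-0.4},{"wx":0,"wy":0,"wz":-0.012,"dx":0,"dy":0.05,"dz":-9.5,"jaw":-0.4},{"wx":0,"wy":0,"wz":-0.012,"dx":0,"dy":0.05,"dz":-9.5,"jaw":-0.4},{"wx":0,"wy":0,"wz":-0.012,"dx":0,"dy":0.05,"dz":-9.5,"jaw":1},{"wx":0,"wy":0,"wz":-0.012,"dx":0,"dy":0.05,"dz":-9.5,"jaw":1},{"wx":0,"wy":0,"wz":-0.012,"dx":0,"dy":0.05,"dz":-9.5,"jaw":1}], "force": 30}}

```text
time_s: 10.05
ee_pos: [0.6882, 0.0298, -0.0257]
tcp_rot: [0.106, 0.994, 0.0, 0.002]
contact_force: [-2.1, 0.9, 7.2]
finger_gap: 0.03
gripper_force: 31.0
```

```bash
python3 - <<'E'
from h import *
c=shot("wrist");c=shot("wrist");c=shot("wrist");P=cloud(c);s=sensors.get_state();where(s);print(s["gripper_force"],s["contact_force"]);colour(c,P,"blue")
E
```

```text
tcp [688.2  29.8 -25.7] toolx deg 167.81 gap 30.1
31.057530641555786 [-1.27872771  0.46252202  7.25125329]
blue [320. 259.] 9713 (array([687.6,  30.4]), array([30.3, 82.6]), 77.8, np.float64(21.9))
blue [127. 303.] 3839 (array([692.7, -75.5]), array([43.6, 23.6]), 44.1, np.float64(15.7))
```

{"api": "apply_moves", "payload": {"plan": [{"wx":0,"wy":0,"wz":0,"dx":0,"dy":0,"dz":3,"jaw":1},{"wx":0,"wy":0,"wz":0,"dx":0,"dy":0,"dz":6.5,"jaw":1},{"wx":0,"wy":0,"wz":0.1,"dx":-3.5,"dy":-2,"dz":7,"jaw":1},{"wx":0,"wy":0,"wz":0.2,"dx":-7.5,"dy":-4,"dz":7,"jaw":1},{"wx":0,"wy":0,"wz":0.3,"dx":-11.5,"dy":-6,"dz":7,"jaw":1},{"wx":0,"wy":0,"wz":0.367,"dx":-15,"dy":-7.4,"dz":7,"jaw":1},{"wx":0,"wy":0,"wz":0.367,"dx":-17.1,"dy":-7.4,"dz":7,"jaw":1},{"wx":0,"wy":0,"wz":0.367,"dx":-17.1,"dy":-7.4,"dz":7,"jaw":1}]}}

```text
time_s: 11.0
ee_pos: [0.5144, -0.0447, 0.0433]
tcp_rot: [-0.076, 0.997, -0.0, 0.001]
contact_force: [1.0, 0.1, -0.5]
finger_gap: 0.03
gripper_force: 30.2
```

```bash
python3 - <<'E'
from h import *
for i in range(5): c=shot("wrist")
P=cloud(c);s=sensors.get_state();where(s);print(s["gripper_force"],s["contact_force"]);colour(c,P,"blue")
h=cv2.cvtColor(c["frame"],cv2.COLOR_RGB2HSV);m=((abs(h[...,0].astype(int)-25)<6)&(h[...,1]>150)&(c["range_z"]>0)).astype(np.uint8)
n,l,st,ce=cv2.connectedComponentsWithStats(m)
for i in range(1,n):
    if st[i,4]>300: print("yellow",ce[i].round(),st[i,4],rect(P,l==i))
E
```

```text
tcp [517.  -44.1  42.2] toolx deg 188.85 gap 30.1
30.20632266998291 [-0.2855672  -0.52131452 -1.04418306]
blue [321. 263.] 9132 (array([516.7, -43.4]), array([82.3, 30.1]), 8.7, np.float64(90.1))
yellow [413. 161.] 2387 (array([492.1,  19.7]), array([ 39., 119.]), 86.8, np.float64(4.1))
yellow [521. 188.] 2335 (array([495.9,  93.4]), array([134.1,  26.7]), 9.0, np.float64(4.1))
yellow [321. 154.] 2806 (array([484.1, -48.8]), array([35.3, 47.3]), 9.7, np.float64(4.0))
yellow [512. 212.] 330 (array([503.6,  95.2]), array([67.9,  5.1]), 10.8, np.float64(4.0))
yellow [448. 262.] 985 (array([546.8,  46.1]), array([54.1, 55.4]), 8.8, np.float64(4.0))
```

{"api": "apply_moves", "payload": {"plan": [{"wx":0,"wy":0,"wz":0,"dx":-0.05,"dy":-0.05,"dz":-2,"jaw":1},{"wx":0,"wy":0,"wz":0,"dx":-0.05,"dy":-0.05,"dz":-4,"jaw":1},{"wx":0,"wy":0,"wz":0,"dx":-0.05,"dy":-0.05,"dz":-5.2,"jaw":1},{"wx":0,"wy":0,"wz":0,"dx":-0.05,"dy":-0.05,"dz":-5.9,"jaw":1},{"wx":0,"wy":0,"wz":0,"dx":-0.05,"dy":-0.05,"dz":-6.3,"jaw":1},{"wx":0,"wy":0,"wz":0,"dx":-0.05,"dy":-0.05,"dz":-6.3,"jaw":1},{"wx":0,"wy":0,"wz":0,"dx":-0.05,"dy":-0.05,"dz":-6.3,"jaw":1},{"wx":0,"wy":0,"wz":0,"dx":-0.05,"dy":-0.05,"dz":-6.3,"jaw":1}]}}

```text
time_s: 12.05
ee_pos: [0.516, -0.0448, -0.0204]
tcp_rot: [-0.077, 0.997, -0.0, 0.001]
contact_force: [-0.4, 0.8, -0.8]
finger_gap: 0.0301
gripper_force: 30.2
```

```bash
python3 - <<'E'
from h import *
c=shot("wrist");c=shot("wrist");P=cloud(c);s=sensors.get_state();where(s);print(s["gripper_force"],s["contact_force"]);colour(c,P,"blue")
E
```

```text
tcp [515.8 -44.8 -20.5] toolx deg 188.83 gap 29.8
30.209822058677673 [ 0.83741219  0.08177732 -0.61819828]
blue [321. 256.] 10312 (array([515.7, -44.1]), array([83.3, 30.2]), 8.7, np.float64(27.1))
```

One mm to go. I'm lowering, releasing and lifting off.

{"api": "apply_moves", "payload": {"plan": [{"wx":0,"wy":0,"wz":0,"dx":0,"dy":0,"dz":-0.12,"jaw":1},{"wx":0,"wy":0,"wz":0,"dx":0,"dy":0,"dz":-0.12,"jaw":1},{"wx":0,"wy":0,"wz":0,"dx":0,"dy":0,"dz":-0.12,"jaw":0},{"wx":0,"wy":0,"wz":0,"dx":0,"dy":0,"dz":-0.12,"jaw":-0.1},{"wx":0,"wy":0,"wz":0,"dx":0,"dy":0,"dz":-0.12,"jaw":-0.1},{"wx":0,"wy":0,"wz":0,"dx":0,"dy":0,"dz":-0.12,"jaw":-0.1},{"wx":0,"wy":0,"wz":0,"dx":0,"dy":0,"dz":4,"jaw":-0.1},{"wx":0,"wy":0,"wz":0,"dx":0,"dy":0,"dz":9,"jaw":-0.1}]}}

```text
time_s: 12.95
ee_pos: [0.5137, -0.0446, 0.0679]
tcp_rot: [-0.077, 0.997, 0.0, -0.002]
contact_force: [1.0, -0.1, 0.5]
finger_gap: 0.0469
gripper_force: 0.0
```

{"api": "apply_moves", "payload": {"plan": [{"wx":0,"wy":0,"wz":0,"dx":-4,"dy":-3,"dz":5,"jaw":-0.1},{"wx":0,"wy":0,"wz":0,"dx":-8,"dy":-3,"dz":5,"jaw":-0.1},{"wx":0,"wy":0,"wz":0,"dx":-12,"dy":-3,"dz":5,"jaw":-0.1},{"wx":0,"wy":0,"wz":0,"dx":-12,"dy":-3,"dz":5,"jaw":-0.1},{"wx":0,"wy":0,"wz":0,"dx":-12,"dy":-3,"dz":5,"jaw":-0.1},{"wx":0,"wy":0,"wz":0,"dx":-12,"dy":-3,"dz":5,"jaw":-0.1},{"wx":0,"wy":0,"wz":0,"dx":-12,"dy":-3,"dz":5,"jaw":-0.1},{"wx":0,"wy":0,"wz":0,"dx":-12,"dy":-3,"dz":5,"jaw":-0.1}]}}

```text
time_s: 13.75
ee_pos: [0.396, -0.0746, 0.1184]
tcp_rot: [-0.077, 0.997, 0.0, -0.001]
contact_force: [0.6, 0.0, -1.4]
finger_gap: 0.0467
gripper_force: 0.0
```

```bash
python3 - <<'E'
from h import *
for n in ["wrist","scene"]:
    c=shot(n);P=cloud(c);where(c["state"]);colour(c,P,"blue");colour(c,P,"green");save(c,n+"_end.png")
for d in nets.look_for("scene","slide_stack"): print(d)
E
```

```text
tcp [396.  -74.6 118.4] toolx deg 188.86 gap 46.7
blue [ 89. 198.] 319 (array([ 449.3, -283. ]), array([ 9.4, 38. ]), 67.4, np.float64(15.4))
blue [332. 295.] 2126 (array([515.4, -44.2]), array([83.1, 29.1]), 8.7, np.float64(25.9))
green [413. 256.] 701 (array([459. ,  23.5]), array([32.3, 22.6]), 11.4, np.float64(31.4))
tcp [395.9 -74.6 118.5] toolx deg 188.86 gap 46.9
blue [ 83. 114.] 18748 (array([1090.1,  254.2]), array([252. ,  88.4]), 89.3, np.float64(272.3))
blue [308. 131.] 189 (array([698. , -71.4]), array([56.8, 22.6]), 45.3, np.float64(19.4))
blue [362. 170.] 462 (array([515.6, -44.9]), array([81. , 32.5]), 8.4, np.float64(29.3))
green [356. 197.] 420 (array([486.3,  27.2]), array([83.4, 24. ]), 10.3, np.float64(34.4))
{'position': [0.6189, 0.2902, 0.0229], 'score': 0.75}
```

View pics/wrist_end.png

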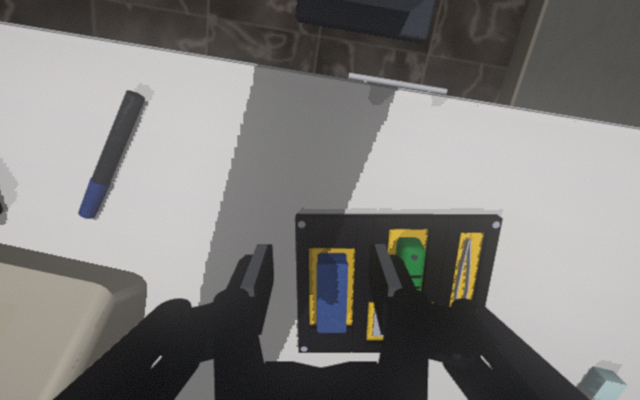

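The picture shows the mailer (332,295) and the scraper (410,255) in their pockets. The mailer's top reads 25.9 and the scraper's 31.4, so both lie on the floor. The stack has not moved and the arm is clear, so I'm handing in.

```bash
python3 -c "
from rig import job
print(job.hand_in())"
```

```text
the job is handed in; nothing more can be done
None
```

The scraper and the blue mailer lie flat in their own pockets, the slide stack has not moved, and the job was handed in at about 14 s; no verdict came back.

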